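Load a label roll on the unwinder

ROBOT

A 6-joint arm with a two-finger parallel gripper is mounted at the origin on the work surface. World frame = base frame: x ahead of the robot, y to its left, z up, the work surface at z = 0. Lengths are in mm, angles in rad, forces in N, time in s.
With the tool pointing down it reaches from about 275 to 850 mm from the base axis. Payload 5.2 kg.
Tool frame: the origin (TCP) lies midway between the tips of the shut fingers; the grasp point (between the pads) lies 19 mm behind it (pinch_z is the distance from the TCP to the grasp point, in mm); z points along the fingers, y is the line along which they close (so a half turn about z gives the same grasp; the last joint's range is limited). The gripper opens to 85 mm and grips with 20 to 120 N. Pads are 22 mm wide; open, the fingers measure 114 mm over their backs; the gripper's body (76 mm by 85 mm) begins 54 mm behind the grasp point. The pads swing forward as they close: fully open they stand 13 mm farther back than shut.
Start: joints at [1.039, 0.259, 1.535, -0, 1.348, -0.203], TCP at [177.577, 520.549, 231.31] pointing down, gripper open.
Joint ranges: [-3.14, 3.14], [-0.91, 2.08], [0.19, 2.58], [-1.22, 4.36], [0.22, 2.71], [-3.12, 3.12]. Speed limits (rad/s): [2.57, 2.57, 3.14, 3.14, 3.14, 3.14].

INTERFACE

Orientations are given as a unit quaternion [x, y, z, w].
In Python, from rig import state, capture, close_job, pinch_z gives the robot as it stands. The module is installed in compiled form; this text tells all that it offers.
- The arm moves only by the tool send_rows, never from a script. Its argument "motion" is a list of rows, each an object with "slide": the shift along the tool's x, y, z in m, a list of three; "turn": the turn about the tool's z in rad. A call has exactly 8 rows; each row is the pose to reach, as a shift and turn from the pose commanded when the call began, along the tool's axes at that moment; what a row does not reach only later rows make up. A row lasts 1/12 s, in which the tool goes at most 41.7 mm and 7.16 degrees, less where a joint would pass 70% of its speed; a pose out of reach is approached as far as the arm can. A call with a gripper value outside its range is refused whole. "claw" is the closure, from -1 (fully open) to 1 (shut), set as the call begins (left out, the last holds). The fingers move at their own pace and stop on an object; the grip force is fixed at half the most. Time passes only in rows, so rows that repeat a pose let the fingers close, or fill a call up. It gives the time, the measured TCP pose, the force, the opening and the grip force at its end, in the units of the state.
- state(): the state, without advancing time (a new reading comes with each control period).
- capture(name): name is "scene" or "top" or "wrist"; returns a dict with "image" (420x560x3 uint8, red, green, blue), "z_map" (420x560 float32, mm along the optical axis (not along the pixel's ray), 0 where there is no reading), "fov_y" (degrees; the focal length in pixels is half the picture's height over the tangent of half this angle, whatever the lens; pixels are square), "cx", "cy" (the principal point, pixels), "R" (3x3) and "t" (3): a world point X has camera coordinates R X + t; the wrist camera has in their place "tool_from_camera" (4x4, takes a point from camera to tool coordinates, whose origin is the TCP and whose axes are the flange's). Camera axes: x right, y down, z forward; pixel columns grow to the right and rows downward; lengths in mm; the calibration is good to about 2 mm. A picture is of the moment at which its call begins: read the wrist's pose just before it.
- close_job(): hands the job in; it is judged then, once.
The state is a dict: "time_s": time; "joint_pos": joint angles; "dq": joint speeds; "joint_efforts": joint torques, N m; "ee_pos": TCP position; "eef_rot": TCP orientation; "force": force on the tool from outside, world axes, zero at the start; "moment": the same for the moment, N m; "gripper_width": finger opening in mm; "gripper_force": force on a finger pad.
Only numpy, scipy, OpenCV 4.12 (cv2) and the standard library are available. Lean on these libraries where they do the work, as an engineer would, in place of code of your own. Each camera call takes 0.05 s, during which the arm holds its last target. There are 200 camera calls.

TASK

Load the label unwinder with the one roll in the carton whose core hole fits its upright spindle closely; of the other two, one hole is too small and one much too large, and those rolls stay in the carton. The cells are snug, so lift the roll out by pinching its wall at the notch in front of its cell (one finger in the hole), stand it on the desk and let go, then take it round the outside and lower it over the spindle until it lies flat on the platter. Set it down gently, never letting it drop, and do not disturb the other things on the desk.

Things in the scene. Friction and masses are not known exactly. Their poses are not given: they have to be found in the camera images.
- roll_a: a plain white paper label roll, axis vertical, the one that fits: outside diameter 66, height 50, core hole (right through) 40 in diameter, so its wall is 13 thick; 110 g. Origin at the centre of its underside, z up along its axis. It starts in one of the carton's three cells, any of them.
- roll_b: a plain white paper label roll, axis vertical, hole too small for the spindle: outside diameter 66, height 50, core hole (right through) 30 in diameter, so its wall is 18 thick; 110 g. Origin at the centre of its underside, z up along its axis. It starts in one of the carton's three cells, any of them.
- roll_c: a plain white paper label roll, axis vertical, hole much too large for the spindle: outside diameter 66, height 50, core hole (right through) 50 in diameter, so its wall is 8 thick; 110 g. Origin at the centre of its underside, z up along its axis. It starts in one of the carton's three cells, any of them.
- carton: fixed open cardboard carton, 84 (x) by 242 (y) by 54 high, walls 5, floor 4. Three cells 74 square in a row, centres at y = -79, 0, +79; roll tops are flush with the walls. The front wall (-x side, towards the robot, outer face x = -42) has a notch 44 wide at each cell's middle, open from the top down to 10 above the desk. Origin: centre of underside, z up.
- unwinder: fixed label unwinder: dark steel base plate 170 (x, -70 to +100) by 140 (y) by 12; round white platter, diameter 104, top 20 above the desk; on its centre an upright grey plastic spindle, diameter 37, top 78 above the desk, the last 8 tapering to 26; a steel rail on two posts, 62 above the desk, at x = +88. Origin on the desk under the spindle's axis, z up.
- seat (a point): point on the spindle's axis at the level of the platter's top, where the underside of the roll belongs; z up
- spindle_top (a point): centre of the spindle's top end, 58 above the platter; z up
- stapler: stapler, bystander, 130 (x) by 34 (y) by 50 high; origin at the centre of its underside
- calculator: desk calculator, bystander, 120 (x) by 85 (y) by 19 high; origin at the centre of its underside
- mug: white mug, bystander, radius 38, 90 high, handle at its +y; origin at the centre of its underside
There are look-alikes about, which are no part of the job. Leave any blue or green look-alike of the roll_a alone.

How it is judged:
By the outcome, as a careful person would: the job done as asked, in the order asked, and still so for the second after the job is handed in, with the robot touching nothing.
It also fails if it takes over 64 s, if anything falls off the work surface, if the arm or the gripper's body presses on something with over 40 N, if the wrist force passes 120 N, or if a joint passes its speed limit or range.

## Working session

There is one attempt and no reset: what is moved stays moved. The work goes in short steps, Python scripts to look and compute and a tool call to move; the robot and the scene stay as the last step left them, time stands still between calls to the robot, and variables do not carry over. Pictures are saved under pics/ and viewed, at most 10 in all, crops included, and the job is handed in when it is done.

Besides the shell and the picture viewer there is one more tool, called after ">>>" as name(argument=value, ...) on one line, values as JSON. send_rows: Moves the arm, as the interface text tells. Its arguments: {"type":"object","properties":{"motion":{"type":"array","items":{"type":"object","properties":{"slide":{"type":"array","items":{"type":"number"}},"turn":{"type":"number"}}}},"claw":{"type":"number"}},"required":["motion"]}

```bash
mkdir -p pics
cat > h.py <<'E'
import numpy as np, cv2
from rig import state, capture, close_job, pinch_z
from scipy.spatial.transform import Rotation as Ro
def cam(name):
    s=state(); c=capture(name)
    im=c["image"]; f=im.shape[0]/2/np.tan(np.radians(c["fov_y"])/2)
    if name=="wrist":
        T=np.array(c["tool_from_camera"]); Rw=Ro.from_quat(s["eef_rot"]).as_matrix()
        A=Rw@T[:3,:3]; o=Rw@T[:3,3]+np.array(s["ee_pos"])
    else:
        R=np.array(c["R"]); A=R.T; o=-R.T@np.array(c["t"])
    return dict(im=im,z=c["z_map"],f=f,cx=c["cx"],cy=c["cy"],A=A,o=o)
def ray(c,u,v): return c["A"]@np.array([(u-c["cx"])/c["f"],(v-c["cy"])/c["f"],1.])
def onplane(c,u,v,h):
    d=ray(c,u,v); return c["o"]+d*(h-c["o"][2])/d[2]
def cloud(c):
    v,u=np.indices(c["z"].shape); z=c["z"]
    P=np.stack([(u-c["cx"])/c["f"]*z,(v-c["cy"])/c["f"]*z,z],-1)@c["A"].T+c["o"]
    P[z==0]=np.nan; return P
def save(c,n): cv2.imwrite("pics/"+n,cv2.cvtColor(c["im"],cv2.COLOR_RGB2BGR))
E
python3 - <<'E'
from h import *
s=state();print({k:np.round(v,3).tolist() for k,v in s.items()},pinch_z)
a=cam("scene");b=cam("top")
print(a["o"],b["o"],a["f"],b["f"])
cv2.imwrite("pics/a.png",cv2.cvtColor(a["im"],cv2.COLOR_RGB2BGR));save(b,"b.png")
import pickle;pickle.dump((a,b),open("c0.pkl","wb"))
E
```

```text
{'time_s': 0.0, 'joint_pos': [1.039, 0.259, 1.536, -0.0, 1.348, -0.203], 'dq': [0.001, -0.002, 0.0, 0.001, 0.0, 0.001], 'joint_efforts': [-0.001, -44.603, -29.057, -0.0, 0.012, -0.0], 'ee_pos': [177.308, 520.063, 230.458], 'eef_rot': [0.164, 0.987, -0.001, -0.0], 'force': [0.053, -0.22, 0.056], 'moment': [-0.022, -0.012, -0.085], 'gripper_force': 0.0, 'gripper_width': 85.287} 18.700000000000003
[847.86379679 482.46739613 925.08234396] [529.13829786 -44.59001162 913.0238054 ] 400.00155474427044 387.6104407439621
```

View pics/a.png

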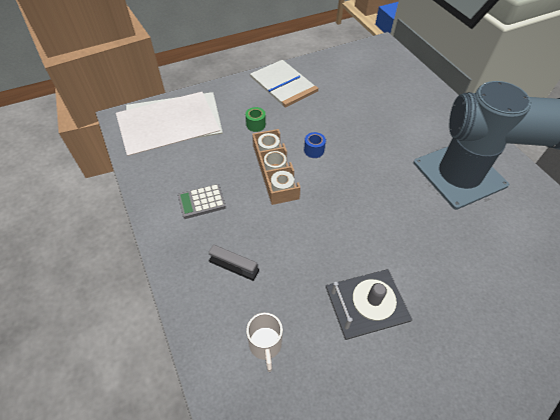

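View pics/b.png

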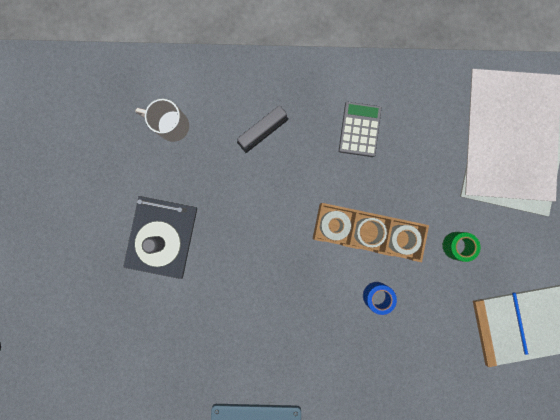

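The scene view shows the carton with its three rolls at (268,142), (275,159) and (283,180), and the unwinder at (370,300). The top view shows the cells at (336,226), (371,232) and (407,239), with the notches on the lower side. The spindle is at (150,244), the blue look-alike at (381,299) in front of the carton, and the green one at (465,247).

Run:
```python
from h import *
import pickle
a,b=pickle.load(open("c0.pkl","rb"))
P=cloud(b)
for u,v in [(322,226),(371,232),(150,244),(165,255),(190,215),(381,285),(465,233),(163,104),(260,130),(360,130)]: print(u,v,P[v,u].round())
hsv=cv2.cvtColor(b["im"],cv2.COLOR_RGB2HSV)
w=((hsv[...,1]<50)&(hsv[...,2]>150)).astype(np.uint8)
cs,h=cv2.findContours(w,cv2.RETR_CCOMP,cv2.CHAIN_APPROX_NONE)
for i,c in enumerate(cs):
    if cv2.contourArea(c)<150 or len(c)<20: continue
    (x,y),ax,t=cv2.fitEllipse(c)
    z=54 if x>300 else 20
    print("hole" if h[0][i][3]>=0 else "out",round(x),round(y),np.round(ax),onplane(b,x,y,z).round(1),"dia",np.round(np.array(ax)/b["f"]*(b["o"][2]-z),1))
# carton tops: brown
m=((hsv[...,0]>5)&(hsv[...,0]<20)&(hsv[...,1]>90)).astype(np.uint8); m[:,:300]=0;m[:,440:]=0
m[290:]=0
q=np.argwhere((abs(P[...,2]-54)<6)&(np.arange(560)[None]>300)&(np.arange(560)[None]<440)&(np.arange(420)[:,None]>190)&(np.arange(420)[:,None]<270))
r=cv2.minAreaRect(P[q[:,0],q[:,1],:2].astype(np.float32));print("carton",r,cv2.boxPoints(r).round())
# dark base
for nm,z in(("blue",(100,130)),("green",(50,80))):
    mm=((hsv[...,0]>z[0])&(hsv[...,0]<z[1])&(hsv[...,1]>150)); mm[:, :340]=0
    if nm=="green": mm[:, :440]=0
    else: mm[:, 430:]=0
    pp=P[mm]; print(nm,np.nanmin(pp,0).round(),np.nanmax(pp,0).round())
```

```text
322 226 [ 517. -138.   54.]
371 232 [ 505. -259.    3.]
150 244 [471. 233.  79.]
165 255 [442. 216.  21.]
190 215 [535. 165.   8.]
381 285 [ 390. -272.   48.]
465 233 [ 509. -456.   50.]
163 104 [781. 222.  59.]
260 130 [730.   5.  47.]
360 130 [ 743. -227.   14.]
out 526 325 [70. 88.] [ 312.2 -587.3   54. ] dia [155.3 195.4]
out 406 239 [28. 29.] [ 491.9 -324.7   54. ] dia [62.5 63.7]
hole 407 239 [21. 21.] [ 491.9 -325.3   54. ] dia [46.4 47.5]
out 157 244 [44. 45.] [467.7 236.3  20. ] dia [101.4 102.7]
hole 153 244 [18. 25.] [466.1 245.3  20. ] dia [41.9 57.8]
out 372 232 [28. 29.] [ 506.1 -247.8   54. ] dia [62.9 63.6]
hole 372 232 [26. 26.] [ 506.1 -248.4   54. ] dia [56.7 57.4]
out 336 225 [28. 29.] [ 519.9 -168.8   54. ] dia [62.7 63.4]
hole 336 225 [16. 17.] [ 520. -169.   54.] dia [35.8 36.8]
out 160 115 [33. 40.] [766.  240.2  20. ] dia [75.8 93. ]
hole 159 113 [25. 33.] [770. 242.  20.] dia [57.4 76.6]
out 513 140 [103. 163.] [ 719.4 -561.6   54. ] dia [228.9 361.6]
carton ((506.14288330078125, -247.79983520507812), (242.86151123046875, 84.0923843383789), 79.4710464477539) [[ 443. -360.]
 [ 525. -375.]
 [ 570. -136.]
 [ 487. -121.]]
blue [ 326. -305.    6.] [ 391. -240.   54.]
green [ 447. -489.    3.] [ 509. -424.   53.]
```

>>> send_rows(motion=[{"slide":[-0.024,-0.032,0.001],"turn":0.118},{"slide":[-0.048,-0.064,0.002],"turn":0.236},{"slide":[-0.072,-0.096,0.003],"turn":0.354},{"slide":[-0.096,-0.128,0.004],"turn":0.472},{"slide":[-0.12,-0.16,0.005],"turn":0.59},{"slide":[-0.144,-0.192,0.006],"turn":0.708},{"slide":[-0.168,-0.224,0.007],"turn":0.826},{"slide":[-0.192,-0.256,0.008],"turn":0.944}])

```text
time_s: 0.77
ee_pos: [276.3, 214.5, 223.1]
eef_rot: [0.596, 0.803, -0.0, 0.0]
force: [0.7, 0.1, 0.1]
gripper_width: 85.3
gripper_force: 0.0
```

```bash
cat >> h.py <<'E'
def rel(x,y,z,yang):
    s=state();p=np.array(s["ee_pos"]);R=Ro.from_quat(s["eef_rot"]).as_matrix()
    ya=np.degrees(np.arctan2(R[1,1],R[0,1]))
    t=(ya-yang+180)%360-180
    print("now",p.round(1),"yang",ya.round(2),"tilt",np.degrees(np.arccos(-R[2,2])).round(2),"slide mm",(R.T@(np.array([x,y,z])-p)).round(1),"turn",np.radians(t).round(4),"F",np.round(s["force"],1),"w",round(s["gripper_width"],1),"t",round(s["time_s"],2))
E
python3 -c "
from h import *
rel(450,-317,200,-10.3);print(np.round(capture('wrist')['tool_from_camera'],2))"
```

```text
now [276.3 214.5 223.1] yang 16.8 tilt 0.01 slide mm [-559.1   12.7   23.2] turn 0.4729 F [0.7 0.1 0.1] w 85.3 t 0.77
[[  -0.     -0.95   -0.3    76.09]
 [   1.     -0.     -0.      0.31]
 [   0.     -0.3     0.95 -142.07]
 [   0.      0.      0.      1.  ]]
```

>>> send_rows(motion=[{"slide":[-0.038,0.001,0.002],"turn":0.059},{"slide":[-0.076,0.002,0.004],"turn":0.118},{"slide":[-0.114,0.003,0.006],"turn":0.177},{"slide":[-0.152,0.004,0.008],"turn":0.236},{"slide":[-0.19,0.005,0.01],"turn":0.295},{"slide":[-0.228,0.006,0.012],"turn":0.354},{"slide":[-0.266,0.007,0.014],"turn":0.413},{"slide":[-0.304,0.008,0.016],"turn":0.473}])

```text
time_s: 1.48
ee_pos: [373.6, -73.7, 207.1]
eef_rot: [0.767, 0.641, 0.0, -0.0]
force: [1.0, 1.1, 0.6]
gripper_width: 85.3
gripper_force: 0.0
```

```bash
python3 -c "
from h import *
rel(455,-340,190,-10.3)"
```

```text
now [373.6 -73.7 207.1] yang -10.2 tilt 0.01 slide mm [-247.6  127.3   17.1] turn 0.0018 F [1.  1.1 0.6] w 85.3 t 1.48
```

>>> send_rows(motion=[{"slide":[-0.034,0.017,0.002]},{"slide":[-0.068,0.034,0.004]},{"slide":[-0.102,0.051,0.006]},{"slide":[-0.136,0.068,0.008]},{"slide":[-0.17,0.085,0.01]},{"slide":[-0.204,0.102,0.012]},{"slide":[-0.236,0.12,0.015]},{"slide":[-0.248,0.127,0.017]}], claw=0.34)

```text
validation failed for argument at $.mo...
```

```bash
cat >> h.py <<'E'
def ell(c,m,h,amin=800):
    cs,hi=cv2.findContours(m.astype(np.uint8),cv2.RETR_CCOMP,cv2.CHAIN_APPROX_NONE)
    for i,k in enumerate(cs):
        if cv2.contourArea(k)<amin: continue
        Q=np.array([onplane(c,u,v,h)[:2] for u,v in k[:,0]],np.float32)
        # circle fit on the plane
        for _ in range(3):
            s=np.linalg.lstsq(np.c_[2*Q,np.ones(len(Q))],(Q**2).sum(1),rcond=None)[0]
            r=np.sqrt(s[2]+s[:2]@s[:2]); e=abs(np.hypot(*(Q-s[:2]).T)-r); Q=Q[e<max(1,2*np.median(e))]
        print("hole" if hi[0][i][3]>=0 else "out",k[:,0].mean(0).round(),"circle",s[:2].round(1),"dia",round(2*r,1),"res",np.median(e).round(2),len(Q),len(k))
E
python3 - <<'E'
from h import *
rel(466,-320,100,-10.3)
c=cam("wrist");save(c,"w1.png")
P=cloud(c)
hsv=cv2.cvtColor(c["im"],cv2.COLOR_RGB2HSV)
m=(hsv[...,1]<60)&(hsv[...,2]>140)
print("z roll tops",np.nanpercentile(P[m][:,2],[10,50,90]))
ell(c,m,54)
m2=m&(abs(P[...,2]-54)<5); ell(c,m2,54)
E
```

```text
now [373.6 -73.7 207.1] yang -10.2 tilt 0.01 slide mm [-226.   134.6  107.1] turn 0.0018 F [1.  1.1 0.6] w 85.3 t 1.48
z roll tops [37.11644745 53.61973919 54.78258006]
out [430. 258.] circle [ 520.1 -173.8] dia 65.8 res 0.78 133 169
out [430. 256.] circle [ 519.9 -171. ] dia 62.8 res 0.33 138 160
```

View pics/w1.png

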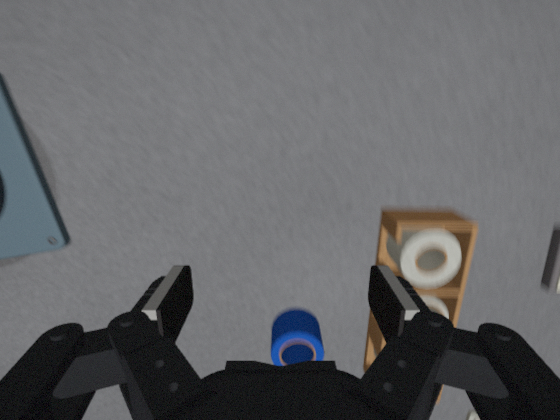

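The arm did not move, because the move was refused. This wrist picture is therefore from the old pose, with the carton at right and its near roll at (430,258). I resend with the turns included and stop farther out, so the fingers don't hide the roll.

>>> send_rows(motion=[{"slide":[-0.037,0.017,0.002],"turn":0},{"slide":[-0.074,0.034,0.004],"turn":0},{"slide":[-0.111,0.051,0.006],"turn":0},{"slide":[-0.148,0.068,0.008],"turn":0},{"slide":[-0.185,0.085,0.01],"turn":0},{"slide":[-0.222,0.102,0.012],"turn":0},{"slide":[-0.256,0.118,0.015],"turn":0},{"slide":[-0.28,0.127,0.017],"turn":0}], claw=0.34)

```text
time_s: 2.2
ee_pos: [450.6, -372.8, 189.3]
eef_rot: [0.766, 0.642, -0.0, 0.0]
force: [0.4, 0.6, 0.1]
gripper_width: 27.8
gripper_force: 0.0
```

Run:
```python
from h import *
rel(466,-320,100,-10.3)
c=cam("wrist");save(c,"w2.png")
P=cloud(c)
hsv=cv2.cvtColor(c["im"],cv2.COLOR_RGB2HSV)
m=(hsv[...,1]<60)&(hsv[...,2]>140)
print("z roll tops",np.nanpercentile(P[m][:,2],[10,50,90]))
ell(c,m,54)
m2=m&(abs(P[...,2]-54)<5); ell(c,m2,54)
```

```text
now [ 450.6 -372.8  189.3] yang -10.05 tilt 0.02 slide mm [54.7  5.9 89.3] turn 0.0043 F [0.4 0.6 0.1] w 27.8 t 2.2
z roll tops [ 8.68330171 10.07216905 53.45066797]
out [498. 302.] circle [ 640.3 -547.6] dia 195.0 res 7.43 300 509
out [317. 142.] circle [ 492.3 -328.9] dia 65.5 res 0.37 202 210
hole [317. 143.] circle [ 492.5 -329.1] dia 43.6 res 0.55 128 139
out [321.  45.] circle [ 506.6 -252.6] dia 64.9 res 0.34 231 244
hole [321.  46.] circle [ 506.9 -252.7] dia 53.3 res 0.66 188 194
out [316. 141.] circle [ 492.2 -327.5] dia 63.7 res 0.18 205 205
hole [317. 143.] circle [ 492.5 -328.8] dia 43.8 res 0.47 127 139
out [321.  44.] circle [ 506.4 -251.4] dia 63.5 res 0.24 238 238
hole [321.  46.] circle [ 507.  -252.7] dia 53.5 res 0.51 172 196
```

View pics/w2.png

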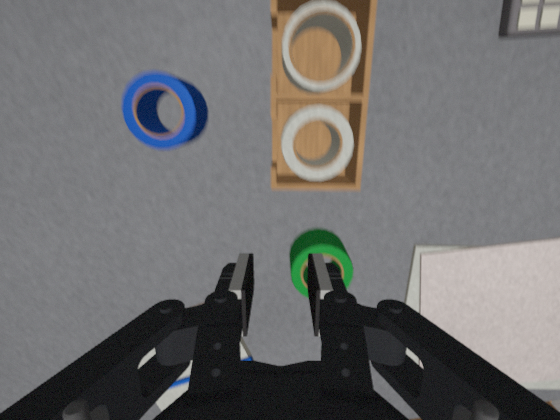

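The wrist view shows roll_a in the end cell at (317,142), with its hole about 40 mm. The roll with the large hole is at (321,45), and the blue and green look-alikes are clear of the path.

>>> send_rows(motion=[{"slide":[0.018,0.003,0.02],"turn":0.004},{"slide":[0.036,0.006,0.04],"turn":0.004},{"slide":[0.0515,0.0077,0.06],"turn":0.004},{"slide":[0.0515,0.0077,0.08],"turn":0.004},{"slide":[0.0515,0.0077,0.1],"turn":0.004},{"slide":[0.0515,0.0077,0.115],"turn":0.004},{"slide":[0.0515,0.0077,0.122],"turn":0.004},{"slide":[0.0515,0.0077,0.124],"turn":0.004}])

```text
time_s: 2.92
ee_pos: [465.7, -318.9, 64.6]
eef_rot: [0.767, 0.641, -0.0, -0.002]
force: [-0.0, -0.5, 0.4]
gripper_width: 28.4
gripper_force: 0.0
```

Run:
```python
from h import *
rel(467.2,-323.4,26,-10.3)
c=cam("wrist");save(c,"w3.png")
```

```text
now [ 465.7 -318.9   64.6] yang -10.21 tilt 0.21 slide mm [-4.2  2.3 38.6] turn 0.0016 F [-0.  -0.5  0.4] w 28.4 t 2.92
```

View pics/w3.png

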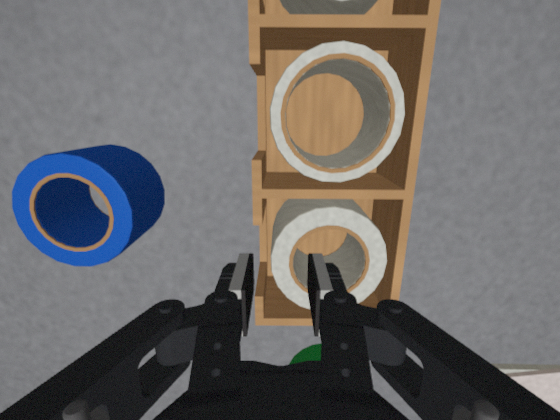

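The fingers straddle the wall of roll_a: the hole is at (322,262) and the outer rim spans x 270–387. I refine the roll centre from this closer view.

Run:
```python
from h import *
c=cam("wrist"); rel(467.2,-323.4,26,-10.3)
P=cloud(c);hsv=cv2.cvtColor(c["im"],cv2.COLOR_RGB2HSV)
m=(hsv[...,1]<60)&(hsv[...,2]>110)&(abs(P[...,2]-54)<3)
for v in (215,230,245):   # chords of the outer rim
    print(v,np.flatnonzero(m[v])[[0,-1]],P[v,np.flatnonzero(m[v])[[0,-1]]].round(1).tolist())
ell(c,m,54)
```

```text
now [ 466.5 -320.1   66.3] yang -10.23 tilt 0.03 slide mm [-3.1  1.2 40.3] turn 0.0012 F [-0.3  0.9  0.2] w 28.4 t 3.02
215 [112 365] [[381.0, -279.9, 51.1], [516.0, -303.9, 52.3]]
230 [279 378] [[468.8, -304.7, 51.0], [521.9, -313.5, 53.1]]
245 [272 384] [[463.4, -312.3, 52.3], [524.6, -323.2, 52.7]]
out [326. 252.] circle [ 492.2 -325.6] dia 57.2 res 3.79 480 480
out [336. 110.] circle [ 506.4 -249.9] dia 64.0 res 0.11 388 388
hole [336. 111.] circle [ 506.7 -249.9] dia 55.1 res 0.11 332 332
```

>>> send_rows(motion=[{"slide":[-0.002,0.001,0.003],"turn":0},{"slide":[-0.002,0.001,0.009],"turn":0},{"slide":[-0.002,0.001,0.016],"turn":0},{"slide":[-0.002,0.001,0.023],"turn":0},{"slide":[-0.002,0.001,0.03],"turn":0},{"slide":[-0.002,0.001,0.037],"turn":0},{"slide":[-0.002,0.001,0.041],"turn":0},{"slide":[-0.002,0.001,0.042],"turn":0}])

```text
time_s: 3.68
ee_pos: [466.5, -322.1, 23.0]
eef_rot: [0.768, 0.641, -0.0, -0.001]
force: [0.4, 0.6, 0.5]
gripper_width: 28.4
gripper_force: 0.0
```

Free descent. Close.

>>> send_rows(motion=[{"slide":[0,0,0],"turn":0},{"slide":[0,0,0],"turn":0},{"slide":[0,0,0],"turn":0},{"slide":[0,0,0],"turn":0},{"slide":[0,0,0],"turn":0},{"slide":[0,0,0],"turn":0},{"slide":[0,0,0],"turn":0},{"slide":[0,0,0],"turn":0}], claw=1)

```text
time_s: 4.35
ee_pos: [467.0, -322.6, 24.4]
eef_rot: [0.767, 0.641, -0.0, 0.0]
force: [0.3, -0.3, -1.4]
gripper_width: 14.0
gripper_force: 58.1
```

>>> send_rows(motion=[{"slide":[0,0,-0.003],"turn":0},{"slide":[0,0,-0.009],"turn":0},{"slide":[0,0,-0.02],"turn":0},{"slide":[0,0,-0.035],"turn":0},{"slide":[0,0,-0.052],"turn":0},{"slide":[0,0,-0.07],"turn":0},{"slide":[0,0,-0.082],"turn":0},{"slide":[0,0,-0.086],"turn":0}])

```text
time_s: 5.02
ee_pos: [468.2, -323.8, 113.8]
eef_rot: [0.767, 0.641, 0.0, 0.003]
force: [0.6, -0.5, -0.5]
gripper_width: 14.5
gripper_force: 58.2
```

Run:
```python
from h import *
rel(415,-40,110,-10.3)
c=cam("scene");P=cloud(c)
cv2.imwrite("pics/s2.png",cv2.cvtColor(cv2.resize(c["im"][80:230,200:400],None,fx=3,fy=3),cv2.COLOR_RGB2BGR))
```

```text
now [ 468.2 -323.8  113.8] yang -10.25 tilt 0.3 slide mm [ 269.8 -102.9    2.5] turn 0.0009 F [ 0.6 -0.5 -0.5] w 14.5 t 5.02
```

View pics/s2.png

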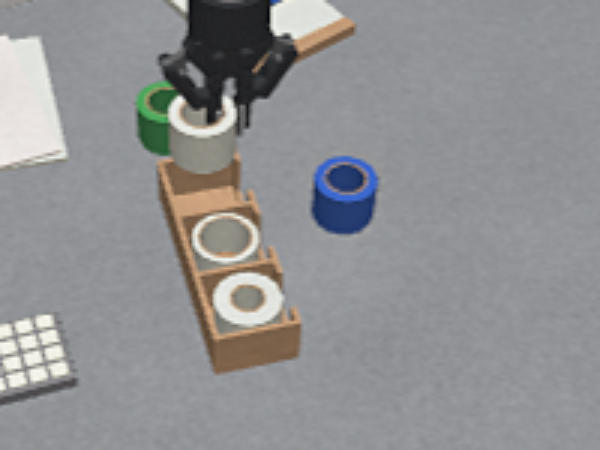

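The crop shows roll_a held by its wall above its cell at about (203,135). The other two rolls are still in their cells at (225,240) and (248,300).

>>> send_rows(motion=[{"slide":[0.006,-0.002,0],"turn":0},{"slide":[0.02,-0.008,0],"turn":0},{"slide":[0.042,-0.016,0],"turn":0},{"slide":[0.068,-0.026,0],"turn":0},{"slide":[0.096,-0.036,0],"turn":0},{"slide":[0.124,-0.047,0],"turn":0},{"slide":[0.152,-0.058,0],"turn":0},{"slide":[0.18,-0.069,0],"turn":0}])

```text
time_s: 5.73
ee_pos: [429.6, -131.0, 109.3]
eef_rot: [0.768, 0.641, -0.0, -0.001]
force: [0.3, 0.5, -0.2]
gripper_width: 14.3
gripper_force: 58.2
```

>>> send_rows(motion=[{"slide":[0.026,-0.01,0.005],"turn":0},{"slide":[0.048,-0.018,0.015],"turn":0},{"slide":[0.068,-0.026,0.028],"turn":0},{"slide":[0.08,-0.03,0.04],"turn":0},{"slide":[0.088,-0.034,0.05],"turn":0},{"slide":[0.09,-0.034,0.058],"turn":0},{"slide":[0.09,-0.034,0.063],"turn":0},{"slide":[0.09,-0.034,0.065],"turn":0}])

```text
time_s: 6.4
ee_pos: [413.3, -38.5, 44.4]
eef_rot: [0.767, 0.641, -0.0, -0.001]
force: [0.4, 0.5, -0.3]
gripper_width: 14.4
gripper_force: 58.2
```

Run:
```python
from h import *
rel(415,-40,21,-10.3)
c=cam("scene");P=cloud(c);hsv=cv2.cvtColor(c["im"],cv2.COLOR_RGB2HSV)
m=(hsv[...,1]<50)&(hsv[...,2]>110)&(P[...,2]>15)&(abs(P[...,0]-440)<60)&(abs(P[...,1]+45)<60)&(P[...,2]<85)
q=P[m];print(len(q),np.percentile(q,[2,50,98],axis=0).round(1))
```

```text
now [413.3 -38.5  44.4] yang -10.24 tilt 0.09 slide mm [-1.2  2.  23.4] turn 0.0011 F [ 0.4  0.5 -0.3] w 14.4 t 6.4
448 [[406.7 -66.   27.3]
 [453.3 -25.6  63. ]
 [472.4 -10.3  76.8]]
```

>>> send_rows(motion=[{"slide":[0,0,0.005],"turn":0},{"slide":[0,0,0.01],"turn":0},{"slide":[0,0,0.014],"turn":0},{"slide":[0,0,0.017],"turn":0},{"slide":[0,0,0.019],"turn":0},{"slide":[0,0,0.02],"turn":0},{"slide":[0,0,0.021],"turn":0},{"slide":[0,0,0.0215],"turn":0}])

```text
time_s: 7.12
ee_pos: [413.8, -38.6, 23.8]
eef_rot: [0.767, 0.641, 0.0, 0.0]
force: [0.7, -0.4, -1.0]
gripper_width: 14.1
gripper_force: 58.3
```

>>> send_rows(motion=[{"slide":[0,0,0.0003],"turn":0},{"slide":[0,0,0.0006],"turn":0},{"slide":[0,0,0.0009],"turn":0},{"slide":[0,0,0.0012],"turn":0},{"slide":[0,0,0.0015],"turn":0},{"slide":[0,0,0.0015],"turn":0},{"slide":[0,0,0.0015],"turn":0},{"slide":[0,0,0.0015],"turn":0}])

```text
time_s: 7.78
ee_pos: [413.8, -38.6, 22.3]
eef_rot: [0.767, 0.641, 0.0, 0.0]
force: [-0.7, -0.0, -1.1]
gripper_width: 14.5
gripper_force: 58.3
```

>>> send_rows(motion=[{"slide":[0,0,0.0003],"turn":0},{"slide":[0,0,0.0006],"turn":0},{"slide":[0,0,0.0009],"turn":0},{"slide":[0,0,0.0012],"turn":0},{"slide":[0,0,0.0015],"turn":0},{"slide":[0,0,0.0018],"turn":0},{"slide":[0,0,0.002],"turn":0},{"slide":[0,0,0.002],"turn":0}])

```text
time_s: 8.45
ee_pos: [413.7, -38.5, 20.2]
eef_rot: [0.767, 0.641, -0.0, -0.0]
force: [-0.1, -0.7, -1.9]
gripper_width: 14.2
gripper_force: 58.3
```

>>> send_rows(motion=[{"slide":[0,0,0.0003],"turn":0},{"slide":[0,0,0.0006],"turn":0},{"slide":[0,0,0.0009],"turn":0},{"slide":[0,0,0.0012],"turn":0},{"slide":[0,0,0.0012],"turn":0},{"slide":[0,0,0.0012],"turn":0},{"slide":[0,0,0.0012],"turn":0},{"slide":[0,0,0.0012],"turn":0}])

```text
time_s: 9.12
ee_pos: [413.8, -38.6, 19.9]
eef_rot: [0.767, 0.641, 0.0, 0.0]
force: [-4.0, 0.8, 11.1]
gripper_width: 13.9
gripper_force: 59.5
```

Contact with the desk. I open to 28 mm, then go up.

>>> send_rows(motion=[{"slide":[0,0,0],"turn":0},{"slide":[0,0,0],"turn":0},{"slide":[0,0,0],"turn":0},{"slide":[0,0,0],"turn":0},{"slide":[0,0,0],"turn":0},{"slide":[0,0,0],"turn":0},{"slide":[0,0,0],"turn":0},{"slide":[0,0,0],"turn":0}], claw=0.34)

```text
time_s: 9.78
ee_pos: [413.7, -38.6, 19.1]
eef_rot: [0.767, 0.641, -0.0, -0.0]
force: [-0.5, -0.8, 0.2]
gripper_width: 28.7
gripper_force: 0.0
```

>>> send_rows(motion=[{"slide":[0,0,-0.005],"turn":0},{"slide":[0,0,-0.015],"turn":0},{"slide":[0,0,-0.03],"turn":0},{"slide":[0,0,-0.05],"turn":0},{"slide":[-0.005,0,-0.08],"turn":0},{"slide":[-0.02,0,-0.11],"turn":0},{"slide":[-0.04,0.01,-0.13],"turn":0},{"slide":[-0.05,0.015,-0.14],"turn":0}])

```text
time_s: 10.45
ee_pos: [421.4, -92.6, 162.7]
eef_rot: [0.767, 0.641, 0.001, 0.003]
force: [1.6, -1.0, 0.6]
gripper_width: 28.1
gripper_force: 0.0
```

>>> send_rows(motion=[{"slide":[0,0,0],"turn":0},{"slide":[0,0,0],"turn":0},{"slide":[0,0,0],"turn":0},{"slide":[0,0,0],"turn":0},{"slide":[0,0,0],"turn":0},{"slide":[0,0,0],"turn":0},{"slide":[0,0,0],"turn":0},{"slide":[0,0,0],"turn":0}], claw=-1)

```text
time_s: 11.12
ee_pos: [419.5, -90.1, 158.8]
eef_rot: [0.767, 0.641, -0.0, -0.0]
force: [0.5, 0.4, 0.3]
gripper_width: 85.3
gripper_force: 0.0
```

Run:
```python
from h import *
c=cam("wrist");rel(438,-43,150,-10.3);save(c,"w4.png")
P=cloud(c);hsv=cv2.cvtColor(c["im"],cv2.COLOR_RGB2HSV)
m=(hsv[...,1]<60)&(hsv[...,2]>110)&(abs(P[...,2]-50)<4)
print(np.nanpercentile(P[m][:,2],[5,50,95]))
ell(c,m,50)
```

```text
now [419.5 -90.2 158.9] yang -10.24 tilt 0.03 slide mm [49.8  9.8  8.9] turn 0.0011 F [ 0.6 -0.6 -0.1] w 85.8 t 11.17
[48.3000357  50.0253247  53.80034037]
out [406. 262.] circle [ 521.4 -169.8] dia 64.1 res 0.9 155 307
out [294. 148.] circle [439.4 -44.9] dia 64.1 res 0.19 225 225
hole [294. 149.] circle [439.3 -44.8] dia 45.3 res 0.15 158 158
```

View pics/w4.png

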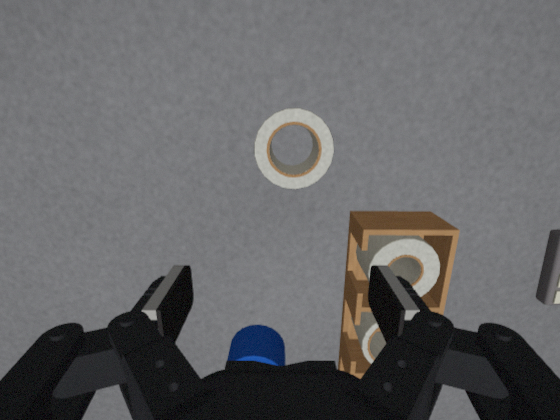

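Roll_a stands upright on the desk at (294,148), world about (439,-45). The other two rolls are in the carton on the right.

>>> send_rows(motion=[{"slide":[0.02,0.005,0.01],"turn":0},{"slide":[0.04,0.01,0.025],"turn":0},{"slide":[0.048,0.0115,0.045],"turn":0},{"slide":[0.048,0.0115,0.07],"turn":0},{"slide":[0.048,0.0115,0.095],"turn":0},{"slide":[0.048,0.0115,0.12],"turn":0},{"slide":[0.048,0.0115,0.138],"turn":0},{"slide":[0.048,0.0115,0.144],"turn":0}])

```text
time_s: 11.83
ee_pos: [437.6, -44.6, 12.7]
eef_rot: [0.767, 0.641, -0.001, -0.002]
force: [-1.4, 0.1, 0.3]
gripper_width: 85.4
gripper_force: 0.0
```

>>> send_rows(motion=[{"slide":[0,0,0],"turn":0},{"slide":[0,0,0],"turn":0},{"slide":[0,0,0],"turn":0},{"slide":[0,0,0],"turn":0},{"slide":[0,0,0],"turn":0},{"slide":[0,0,0],"turn":0},{"slide":[0,0,0],"turn":0},{"slide":[0,0,0],"turn":0}], claw=1)

```text
time_s: 12.5
ee_pos: [440.1, -45.5, 15.8]
eef_rot: [0.767, 0.641, 0.0, 0.001]
force: [0.2, -0.6, 7.2]
gripper_width: 65.4
gripper_force: 67.0
```

>>> send_rows(motion=[{"slide":[0,0,-0.003],"turn":0},{"slide":[0,0,-0.009],"turn":0},{"slide":[0,0,-0.02],"turn":0},{"slide":[0,0,-0.035],"turn":0},{"slide":[0,0,-0.055],"turn":0},{"slide":[0,0,-0.078],"turn":0},{"slide":[0,0,-0.095],"turn":0},{"slide":[0,0,-0.1],"turn":0}])

```text
time_s: 13.17
ee_pos: [440.9, -45.7, 117.9]
eef_rot: [0.767, 0.641, 0.001, 0.002]
force: [-0.7, 1.2, -1.0]
gripper_width: 65.3
gripper_force: 66.6
```

Run:
```python
from h import *
rel(467,150,125,-10.3)
```

```text
now [440.9 -45.7 117.9] yang -10.25 tilt 0.26 slide mm [197.2  -9.1  -7.3] turn 0.0009 F [-0.7  1.2 -1. ] w 65.3 t 13.17
```

>>> send_rows(motion=[{"slide":[0.008,0,-0.001],"turn":0},{"slide":[0.028,-0.001,-0.003],"turn":0},{"slide":[0.058,-0.003,-0.005],"turn":0},{"slide":[0.095,-0.005,-0.007],"turn":0},{"slide":[0.132,-0.006,-0.007],"turn":0},{"slide":[0.165,-0.008,-0.007],"turn":0},{"slide":[0.188,-0.009,-0.007],"turn":0},{"slide":[0.197,-0.009,-0.007],"turn":0}])

```text
time_s: 13.83
ee_pos: [464.5, 153.6, 120.6]
eef_rot: [0.767, 0.642, -0.001, -0.001]
force: [0.9, -0.5, -1.6]
gripper_width: 65.2
gripper_force: 66.6
```

>>> send_rows(motion=[{"slide":[0,0,0],"turn":0},{"slide":[0,0,0],"turn":0},{"slide":[0,0,0],"turn":0},{"slide":[0,0,0],"turn":0},{"slide":[0,0,0],"turn":0},{"slide":[0,0,0],"turn":0},{"slide":[0,0,0],"turn":0},{"slide":[0,0,0],"turn":0}])

```text
time_s: 14.5
ee_pos: [465.8, 149.7, 122.2]
eef_rot: [0.768, 0.641, 0.0, 0.0]
force: [0.1, 0.6, -2.0]
gripper_width: 65.2
gripper_force: 66.6
```

Run:
```python
from h import *
import pickle
c=cam("wrist");rel(467,238,125,-10.3);save(c,"w5.png");pickle.dump((c,state()),open("c5.pkl","wb"))
P=cloud(c)
g=P[(abs(P[...,2]-78)<4)&(P[...,1]>190)];print("spindle top",len(g),np.nanmean(g,0),np.nanmin(g,0),np.nanmax(g,0))
```

```text
now [465.7 149.9 122.2] yang -10.29 tilt 0.01 slide mm [ 86.9 -14.5  -2.8] turn 0.0002 F [ 0.   0.7 -1.4] w 65.1 t 14.55
spindle top 2212 [468.71518414 235.06035797  77.10139242] [453.24718542 219.06621897  74.00171375] [483.5986007  250.75134809  79.70520566]
```

View pics/w5.png

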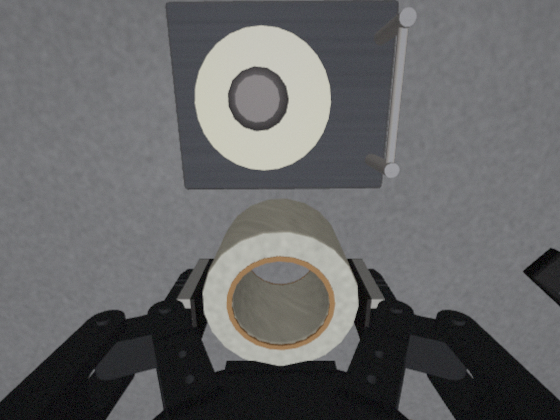

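The wrist view shows the held roll's top ring centred near (280,297). The spindle top is at (258,98), the platter at (262,98) and the rail at right, all in one picture. I measure both in that picture.

Run:
```python
from h import *
import pickle
c,s=pickle.load(open("c5.pkl","rb"))
P=cloud(c);hsv=cv2.cvtColor(c["im"],cv2.COLOR_RGB2HSV);g=c["im"].mean(-1)
vv,uu=np.indices(g.shape)
m=(vv>225)&(vv<365)&(uu>195)&(uu<362)
zt=np.nanmedian(P[m&(g>140)][:,2]);print("roll top z",zt)
mr=m&(g>125)&(P[...,2]>zt-4)&(hsv[...,1]<70);ell(c,mr,zt)
print([g[98,u].round() for u in range(222,296,3)])
m=(uu>215)&(uu<300)&(vv>50)&(vv<150)
for lo in (90,100,110): 
    print(lo); ell(c,m&(g>lo)&(g<160)&(P[...,2]>70),78,300)
print("top by depth");ell(c,m&(P[...,2]>76.3)&(vv<150),78,300)
print("platter");ell(c,(hsv[...,1]<60)&(g>165)&(vv<190)&(uu>180)&(uu<345),20,3000)
print("depth spindle z",np.nanmedian(P[85:110,248:268,2]),"platter z",np.nanmedian(P[60:130,305:320,2]))
```

```text
roll top z 155.94231033983817
out [280. 298.] circle [466.7 151. ] dia 64.0 res 0.2 412 412
hole [280. 303.] circle [466.5 150.1] dia 45.2 res 0.1 287 287
[np.float64(196.0), np.float64(194.0), np.float64(126.0), np.float64(74.0), np.float64(95.0), np.float64(133.0), np.float64(134.0), np.float64(134.0), np.float64(133.0), np.float64(133.0), np.float64(134.0), np.float64(135.0), np.float64(135.0), np.float64(133.0), np.float64(136.0), np.float64(135.0), np.float64(136.0), np.float64(137.0), np.float64(133.0), np.float64(120.0), np.float64(75.0), np.float64(70.0), np.float64(128.0), np.float64(195.0), np.float64(195.0)]
90
out [256.  98.] circle [468.3 235.5] dia 26.1 res 0.16 136 136
100
out [257.  98.] circle [468.4 235.3] dia 25.5 res 0.13 131 131
110
out [257.  98.] circle [468.3 235.3] dia 25.2 res 0.13 130 130
top by depth
out [258.  99.] circle [468.5 234.8] dia 26.6 res 0.24 167 167
platter
out [262.  97.] circle [468.4 235.1] dia 101.8 res 0.16 395 395
hole [258.  98.] circle [465.3 237.8] dia 46.7 res 0.18 180 180
depth spindle z 77.57183491505967 platter z 19.519298428076866
```

>>> send_rows(motion=[{"slide":[0.006,-0.001,0],"turn":0},{"slide":[0.014,-0.002,0],"turn":0},{"slide":[0.024,-0.0035,0],"turn":0},{"slide":[0.032,-0.005,0],"turn":0},{"slide":[0.038,-0.0055,0],"turn":0},{"slide":[0.0396,-0.0058,0],"turn":0},{"slide":[0.0396,-0.0058,0],"turn":0},{"slide":[0.0396,-0.0058,0],"turn":0}])

```text
time_s: 15.22
ee_pos: [466.9, 190.4, 122.0]
eef_rot: [0.767, 0.641, -0.0, 0.0]
force: [-1.0, -0.3, -2.4]
gripper_width: 64.8
gripper_force: 66.6
```

Run:
```python
from h import *
import pickle
c=cam("wrist");rel(468.4,235,122,-10.3);pickle.dump((c,state()),open("c6.pkl","wb"))
P=cloud(c);hsv=cv2.cvtColor(c["im"],cv2.COLOR_RGB2HSV);g=c["im"].mean(-1)
vv,uu=np.indices(g.shape)
m=(vv>225)&(vv<365)&(uu>195)&(uu<362)
ell(c,m&(g>125)&(P[...,2]>152)&(hsv[...,1]<70),156)
print("top");ell(c,(g>95)&(g<160)&(P[...,2]>70)&(P[...,2]<84)&(P[...,1]>215),78,300)
print("platter");ell(c,(hsv[...,1]<60)&(g>165)&(vv<260)&(P[...,2]<30),20,2000)
```

```text
now [466.9 190.1 122. ] yang -10.24 tilt 0.02 slide mm [44.4 -6.5  0. ] turn 0.0011 F [ 0.2 -0.2 -1.4] w 65.4 t 15.27
out [280. 298.] circle [467.8 191.8] dia 63.9 res 0.19 415 415
hole [280. 303.] circle [467.6 190.9] dia 45.1 res 0.1 287 287
top
out [268. 167.] circle [468.3 235.6] dia 25.8 res 0.16 121 121
platter
out [271. 149.] circle [468.4 235.5] dia 101.6 res 0.18 232 365
hole [270. 164.] circle [465.2 228.3] dia 48.0 res 0.4 121 170
```

>>> send_rows(motion=[{"slide":[0.006,-0.001,0],"turn":0},{"slide":[0.016,-0.0025,0],"turn":0},{"slide":[0.028,-0.0045,0],"turn":0},{"slide":[0.037,-0.006,0],"turn":0},{"slide":[0.042,-0.007,0],"turn":0},{"slide":[0.0435,-0.0073,0],"turn":0},{"slide":[0.0435,-0.0073,0],"turn":0},{"slide":[0.0435,-0.0073,0],"turn":0}])

```text
time_s: 15.93
ee_pos: [467.4, 234.4, 122.0]
eef_rot: [0.767, 0.641, -0.0, 0.0]
force: [-0.0, -1.2, -0.9]
gripper_width: 65.1
gripper_force: 66.6
```

>>> send_rows(motion=[{"slide":[0,0,0.003],"turn":0},{"slide":[0,0,0.008],"turn":0},{"slide":[0,0,0.013],"turn":0},{"slide":[0,0,0.018],"turn":0},{"slide":[0,0,0.022],"turn":0},{"slide":[0,0,0.025],"turn":0},{"slide":[0,0,0.027],"turn":0},{"slide":[0,0,0.028],"turn":0}])

```text
time_s: 16.6
ee_pos: [467.4, 234.2, 93.7]
eef_rot: [0.768, 0.641, -0.0, -0.0]
force: [-0.5, -0.5, -1.6]
gripper_width: 65.3
gripper_force: 66.6
```

Run:
```python
from h import *
rel(468.4,235,41,-10.3)
c=cam("wrist");save(c,"w6.png")
```

```text
now [467.4 234.2  93.7] yang -10.26 tilt 0.04 slide mm [ 1.   0.9 52.7] turn 0.0007 F [-0.5 -0.5 -1.6] w 65.3 t 16.6
```

View pics/w6.png

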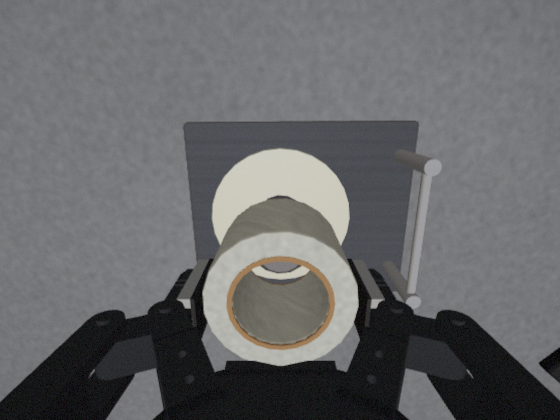

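The roll is above the spindle. Through the hole the grey spindle top at (280,265) sits symmetrically, with a platter crescent behind it. I lower gently and watch the force.

>>> send_rows(motion=[{"slide":[0,0,0.001],"turn":0},{"slide":[0,0,0.002],"turn":0},{"slide":[0,0,0.003],"turn":0},{"slide":[0,0,0.004],"turn":0},{"slide":[0,0,0.005],"turn":0},{"slide":[0,0,0.006],"turn":0},{"slide":[0,0,0.007],"turn":0},{"slide":[0,0,0.007],"turn":0}])

```text
time_s: 17.32
ee_pos: [467.4, 234.3, 86.9]
eef_rot: [0.767, 0.641, -0.0, -0.0]
force: [-0.2, 0.2, -1.0]
gripper_width: 64.8
gripper_force: 66.6
```

>>> send_rows(motion=[{"slide":[0,0,0.0005],"turn":0},{"slide":[0,0,0.001],"turn":0},{"slide":[0,0,0.0015],"turn":0},{"slide":[0,0,0.002],"turn":0},{"slide":[0,0,0.0025],"turn":0},{"slide":[0,0,0.003],"turn":0},{"slide":[0,0,0.0035],"turn":0},{"slide":[0,0,0.004],"turn":0}])

```text
time_s: 17.98
ee_pos: [467.6, 234.3, 83.1]
eef_rot: [0.767, 0.641, 0.0, 0.0]
force: [-1.0, 0.3, -1.1]
gripper_width: 65.3
gripper_force: 66.6
```

It is past the taper without contact. Continuing down.

>>> send_rows(motion=[{"slide":[0,0,0.002],"turn":0},{"slide":[0,0,0.005],"turn":0},{"slide":[0,0,0.009],"turn":0},{"slide":[0,0,0.013],"turn":0},{"slide":[0,0,0.017],"turn":0},{"slide":[0,0,0.021],"turn":0},{"slide":[0,0,0.024],"turn":0},{"slide":[0,0,0.025],"turn":0}])

```text
time_s: 18.65
ee_pos: [467.2, 234.2, 57.3]
eef_rot: [0.767, 0.641, -0.001, -0.0]
force: [0.4, -0.6, -1.3]
gripper_width: 64.8
gripper_force: 66.6
```

>>> send_rows(motion=[{"slide":[0,0,0.003],"turn":0},{"slide":[0,0,0.006],"turn":0},{"slide":[0,0,0.0085],"turn":0},{"slide":[0,0,0.011],"turn":0},{"slide":[0,0,0.013],"turn":0},{"slide":[0,0,0.0145],"turn":0},{"slide":[0,0,0.0155],"turn":0},{"slide":[0,0,0.016],"turn":0}])

```text
time_s: 19.32
ee_pos: [467.6, 234.3, 42.0]
eef_rot: [0.767, 0.641, -0.0, -0.0]
force: [-0.3, 0.2, -1.5]
gripper_width: 64.9
gripper_force: 66.6
```

>>> send_rows(motion=[{"slide":[0,0,0.001],"turn":0},{"slide":[0,0,0.002],"turn":0},{"slide":[0,0,0.0028],"turn":0},{"slide":[0,0,0.0035],"turn":0},{"slide":[0,0,0.004],"turn":0},{"slide":[0,0,0.0045],"turn":0},{"slide":[0,0,0.005],"turn":0},{"slide":[0,0,0.005],"turn":0}])

```text
time_s: 19.98
ee_pos: [467.5, 234.3, 37.0]
eef_rot: [0.767, 0.641, -0.0, -0.0]
force: [-0.8, 0.4, -1.2]
gripper_width: 65.1
gripper_force: 66.6
```

>>> send_rows(motion=[{"slide":[0,0,0.0002],"turn":0},{"slide":[0,0,0.0004],"turn":0},{"slide":[0,0,0.0006],"turn":0},{"slide":[0,0,0.0008],"turn":0},{"slide":[0,0,0.001],"turn":0},{"slide":[0,0,0.001],"turn":0},{"slide":[0,0,0.001],"turn":0},{"slide":[0,0,0.001],"turn":0}])

```text
time_s: 20.65
ee_pos: [467.6, 234.3, 36.1]
eef_rot: [0.767, 0.641, 0.0, 0.0]
force: [0.1, 0.1, -0.5]
gripper_width: 65.2
gripper_force: 66.6
```

>>> send_rows(motion=[{"slide":[0,0,0.0002],"turn":0},{"slide":[0,0,0.0004],"turn":0},{"slide":[0,0,0.0006],"turn":0},{"slide":[0,0,0.0008],"turn":0},{"slide":[0,0,0.001],"turn":0},{"slide":[0,0,0.001],"turn":0},{"slide":[0,0,0.001],"turn":0},{"slide":[0,0,0.001],"turn":0}])

```text
time_s: 21.32
ee_pos: [467.7, 234.3, 35.8]
eef_rot: [0.767, 0.641, 0.0, 0.0]
force: [-2.2, -0.7, 6.8]
gripper_width: 65.1
gripper_force: 67.4
```

Seated on the platter at the expected level. I release.

>>> send_rows(motion=[{"slide":[0,0,0],"turn":0},{"slide":[0,0,0],"turn":0},{"slide":[0,0,0],"turn":0},{"slide":[0,0,0],"turn":0},{"slide":[0,0,0],"turn":0},{"slide":[0,0,0],"turn":0},{"slide":[0,0,0],"turn":0},{"slide":[0,0,0],"turn":0}], claw=-1)

```text
time_s: 21.98
ee_pos: [467.6, 234.3, 35.1]
eef_rot: [0.767, 0.641, -0.0, -0.0]
force: [0.0, 0.2, 0.5]
gripper_width: 85.7
gripper_force: 0.0
```

>>> send_rows(motion=[{"slide":[0,0,-0.004],"turn":0},{"slide":[0,0,-0.012],"turn":0},{"slide":[0,0,-0.025],"turn":0},{"slide":[0,0,-0.045],"turn":0},{"slide":[0,0,-0.07],"turn":0},{"slide":[0,0,-0.095],"turn":0},{"slide":[-0.02,0,-0.115],"turn":0},{"slide":[-0.04,0,-0.125],"turn":0}])

```text
time_s: 22.65
ee_pos: [461.9, 195.5, 163.8]
eef_rot: [0.767, 0.642, 0.002, 0.001]
force: [0.0, 1.0, 0.5]
gripper_width: 85.4
gripper_force: 0.0
```

>>> send_rows(motion=[{"slide":[-0.01,0,0],"turn":0},{"slide":[-0.02,0,0],"turn":0},{"slide":[-0.03,0,0],"turn":0},{"slide":[-0.035,0,0],"turn":0},{"slide":[-0.035,0,0],"turn":0},{"slide":[-0.035,0,0],"turn":0},{"slide":[-0.035,0,0],"turn":0},{"slide":[-0.035,0,0],"turn":0}])

```text
time_s: 23.32
ee_pos: [454.2, 160.9, 159.8]
eef_rot: [0.767, 0.641, -0.0, -0.0]
force: [-0.1, 0.3, 0.2]
gripper_width: 85.3
gripper_force: 0.0
```

Run:
```python
from h import *
c=cam("wrist");rel(468.4,235,41,-10.3);save(c,"w7.png")
P=cloud(c);g=c["im"].mean(-1);hsv=cv2.cvtColor(c["im"],cv2.COLOR_RGB2HSV)
m=(g>140)&(hsv[...,1]<70)&(abs(P[...,2]-70)<5)&(np.hypot(P[...,0]-468,P[...,1]-235)<40)
q=P[m];A=np.c_[q[:,:2]-q[:,:2].mean(0),np.ones(len(q))];print("top plane slopes,z",np.linalg.lstsq(A,q[:,2],rcond=None)[0]);ell(c,m,70)
```

```text
now [454.2 160.9 159.8] yang -10.23 tilt 0.03 slide mm [ 75.4   0.9 118.8] turn 0.0013 F [ 0.2 -0.6  0.3] w 85.5 t 23.37
top plane slopes,z [ 3.52910413e-04 -1.74960281e-03  6.94905528e+01]
out [281. 114.] circle [468.6 234.3] dia 64.2 res 0.16 258 258
hole [281. 114.] circle [468.6 234.6] dia 45.0 res 0.16 180 180
```

View pics/w7.png

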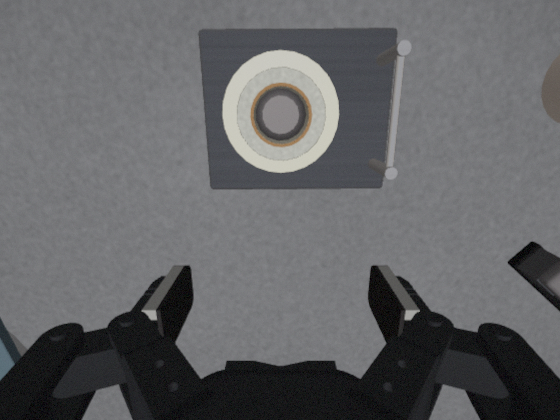

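The roll lies flat on the platter around the spindle at (281,114). Its top is at 69.5 mm and level, and the gripper is clear.

```bash
python3 -c "
from rig import close_job
print(close_job())"
```

```text
the job is handed in; nothing more can be done
None
```

Roll_a (the 40 mm hole) is on the unwinder's spindle, lying flat on the platter with the gripper clear; the other two rolls stayed in the carton and the job was handed in at about 23 s.

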